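# Start a silicone degassing run on the vacuum chamber

## Robot

A 7-joint arm with a two-finger parallel gripper is mounted at the origin on the work surface. World frame = base frame: x ahead of the robot, y to its left, z up, the work surface at z = 0. Lengths are in m, angles in rad, forces in N, time in s.
With the tool pointing down it reaches from about 0.4 to 0.85 m from the base axis. Payload 10.4 kg.
Tool frame: the origin (TCP) lies at the very end of the fingers, on their centre line; the grasp point (between the pads) lies 19 mm behind it (manip.grip_point_offset is the distance from the TCP to the grasp point, in m); z points along the fingers, y is the line along which they close (so a half turn about z gives the same grasp; the last joint's range is limited). The gripper opens to 85 mm and grips with 20 to 120 N. Pads are 22 mm wide; open, the fingers measure 114 mm over their backs; the gripper's body (76 mm by 85 mm) begins 54 mm behind the grasp point. The pads swing forward as they close: fully open they stand 13 mm farther back than shut.
Start: joints at [1.208, 0.332, -0.065, 1.46, 0.022, 1.35, -0.088], TCP at [0.208, -0.589, 0.231] pointing down, gripper open.
Joint ranges: [-2.6, 2.6], [-0.5, 2.12], [-1.47, 1.34], [0.16, 2.42], [-1.27, 4.41], [0.06, 2.06], [-2.6, 2.6]. Speed limits (rad/s): [2.22, 2.22, 2.79, 2.79, 3.14, 3.14, 3.14].

## Interface

Orientations are given as a unit quaternion [x, y, z, w].
In Python, from workcell import manip gives the robot as it stands. The module is installed in compiled form; this text tells all that it offers.
- The arm moves only by the tool step_arm, never from a script. Its argument "moves" is a list of rows, each a list of 7 numbers: the closure, from 0 (fully open) to 1 (shut), then the shift along the world's x, y, z in mm, then the turn, a rotation vector about the world's x, y, z in rad. In form: [[grip, tx, ty, tz, ax, ay, az], ...]. A call has 1 to 10 rows; each row is the pose to reach, as a shift and turn from the pose commanded when the call began; what a row does not reach only later rows make up. A row lasts 1/10 s, in which the tool goes at most 50 mm and 8.59 degrees, less where a joint would pass 70% of its speed; a pose out of reach is approached as far as the arm can. A call with a gripper value outside its range is refused whole. The fingers move at their own pace and stop on an object; "grip_force" is the grip in N (left out, the last holds). Time passes only in rows, so rows that repeat a pose let the fingers close. It gives the time, the measured TCP pose, the force, the opening and the grip force at its end, in the units of the state.
- manip.get_obs(): the state, without advancing time (a new reading comes with each control period).
- manip.camera(name): name is "side" or "top"; returns a dict with "image" (420x560x3 uint8, blue, green, red), "K" (3x3 intrinsics, pixels), "rvec" (rotation vector, rad) and "tvec" (3), from world to camera coordinates, as OpenCV has them. Camera axes: x right, y down, z forward; pixel columns grow to the right and rows downward; lengths in m; the calibration is good to about 2 mm. A picture is of the moment at which its call begins. There is no depth.
- manip.hand_in(): hands the job in; it is judged then, once.
The state is a dict: "clock": time; "joint_pos": joint angles; "joint_velocities": joint speeds; "tau": joint torques, N m; "position": TCP position; "ee_rot": TCP orientation; "ft_force": force on the tool from outside, world axes, zero at the start; "torque": the same for the moment, N m; "grip_width": opening from 0.0 (shut) to 1.0 (fully open); "grasp_force": force on a finger pad.
Only numpy, scipy, OpenCV 4.12 (cv2) and the standard library are available. Lean on these libraries where they do the work, as an engineer would, in place of code of your own. Each camera call takes 0.05 s, during which the arm holds its last target. There are 200 camera calls.

## Task

Start degassing the cup of silicone that is already under the chamber's clear lid: push the red vent knob fully in, then press the raised end of the pump's green rocker switch fully down to on, and only then push the blue valve lever a quarter turn round until it stops in line with the pipe. All of this is pressing and pushing with the fingertips: nothing is to be picked up or carried, and the bottle, jar, cup and brush standing about must stay where they are.

Things in the scene. Friction and masses are not known exactly. Their poses are not given: they have to be found in the camera images.
- station: Degassing station, one fixed unit. Origin: on the table, under its aluminium base plate (x -150 to 150, only from -85 under the pot, y -222 to 278, 12 thick; all numbers are mm in this frame). z up; -x faces the robot at yaw 0. Robot's left to right: pot with clear lid, level steel pipe along y (18 thick, axis x 30, z 148) with red vent knob and blue valve lever, grey pump.
- vent_knob (a joint): Travel of the red vent knob in m: 0 = pulled out (vent open to the air), 0.009 = pushed fully in (vent shut). It moves straight down, needs about 3.5 N against friction and stays where it is left. It starts out, between 0 and 0.0015.
- vent_top (a point): Centre of the flat top of the red mushroom knob (31 mm across, flat 24 mm across), facing up, at station x 30, y 28, z 208 when out, 199 when fully in. Moves with the knob.
- pump_rocker (a joint): Angle of the pump's rocker switch in rad: 0 = off, 0.4 = on. It needs about 3 N at its end and stays where it is left (in between counts as off), so press it right down to its stop.
- rocker_on_end (a point): Top face of the green rocker's 'on' half (white bar across it), 13 mm from its pivot at station x -55, y -150, z 165; moves with it. Rocker 36 mm long in x, 24 wide, V-shaped; black frame around it, top z 166. Off: the 'on' end, towards -x, stands up to z 176, the other half is level at z 169. Press the 'on' end down 7 mm (about 3 N): it then lies level at z 169.
- valve_lever (a joint): Angle of the ball valve's lever in rad: 0 = shut, lever across the pipe, pointing to station -x; 1.571 = open, lever along the pipe, pointing to station -y (to the pump), against its stop. It turns about the vertical, counter-clockwise seen from above, about 3 N at the grip, and stays where it is left. It starts between 0 and 0.2.
- lever_grip (a point): Point on top of the blue grip of the valve lever, in the middle of its width, 55 mm from the turning axis; station z 191. The grip is a bar 13 mm wide, 14 mm tall (z 177 to 191), from 22 to 76 mm from the axis; below it is free air down to the pipe. Moves with the lever.
- lid_top (a point): Centre of the top of the chamber's clear round lid, 204 mm across, at station x 30, y 160, z 186. Stainless pot 190 mm across below it. Does not move.
- pump_top (a point): Centre of the top of the grey pump's oil casing, at station x 75, y -150, z 135. The pump is 115 mm wide and reaches from x -146 to 135; its motor (towards -x) is 138 high, the grey terminal box under the rocker 78 x 66 mm with its top at z 163; a black carry handle stands on the casing from x 65 to 135, up to z 187. Does not move.
- lever_axis (a point): Fixed point on the turning axis of the valve lever, at the height of the grip's top: station x 30, y -40, z 191.
- catalyst: Small white bottle with black cap, 42 mm across, 95 mm tall, standing on the base plate in front of the pipe. Origin: centre of its underside. Leave it alone.
- jar: Pale yellow jar with white lid, 80 mm across, 100 mm tall, standing on the table. Origin: centre of its underside. Leave it alone.
- cup: Empty orange plastic mixing cup, 72 mm across, 85 mm tall, standing on the table. Origin: centre of its underside. Leave it alone.
- brush: Brush 180 mm long lying on the table to the right of the pump. Origin: middle of its underside; x along its length. Leave it alone.

How it is judged:
On the way, in this order (a step that is already met when the one before it is completed fails the run):
1. the red vent knob is pushed fully in (value of joint vent_knob above 0.007 m), for 0.2 s.
2. the pump's rocker switch is over to on (value of joint pump_rocker above 0.33 rad), for 0.2 s.
3. the valve lever is open, in line with the pipe (value of joint valve_lever above 1.43 rad), for 0.2 s.
At the end, for the whole second after the job is handed in: The vent knob is in (7 mm or more of its 9 mm), the rocker is on (0.33 rad or more of 0.4), the valve lever is at rest within 8 degrees of its open stop (1.43 rad or more), and the bottle, jar, cup and brush lie or stand at rest, upright where they stood, within 30 mm of where they began (value of joint vent_knob above 0.007 m and value of joint pump_rocker above 0.33 rad and value of joint valve_lever above 1.43 rad and velocity of joint valve_lever below 0.05 rad/s and distance of each of catalyst, jar, cup, brush from where it was at the start of the episode below 0.03 m and linear speed of each of catalyst, jar, cup, brush below 0.03 m/s and angle between each of catalyst, jar, cup, brush's own z axis and vertical below 0.2 rad); the robot touches nothing.
It fails at once if the pump is switched on before the vent is shut (value of joint pump_rocker above 0.2 rad and value of joint vent_knob below 0.006 m).
It fails at once if the valve lever is turned before the pump runs (value of joint valve_lever above 0.5 rad and value of joint pump_rocker below 0.2 rad).
It fails at once if a bystander is pushed over or shoved away (distance of any of catalyst, jar, cup, brush from where it was at the start of the episode above 0.03 m or angle between any of catalyst, jar, cup, brush's own z axis and vertical above 0.5 rad).
It fails at once if a bystander is lifted off its support (height (world z) of catalyst above 0.027 m or height (world z) of any of jar, cup, brush above 0.015 m).
It also fails if it takes over 64 s, if anything falls off the work surface, if the arm or the gripper's body presses on something with over 40 N, if the wrist force passes 120 N, or if a joint passes its speed limit or range.

## Working session

There is one attempt and no reset: what is moved stays moved. The work goes in short steps, Python scripts to look and compute and a tool call to move; the robot and the scene stay as the last step left them, time stands still between calls to the robot, and variables do not carry over. Pictures are saved under pics/ and viewed, at most 10 in all, crops included, and the job is handed in when it is done.

Besides the shell and the picture viewer there is one more tool, called after ">>>" as name(argument=value, ...) on one line, values as JSON. step_arm: Moves the arm, as the interface text tells. Its arguments: {"type":"object","properties":{"moves":{"type":"array","items":{"type":"array","items":{"type":"number"}}},"grip_force":{"type":"number"}},"required":["moves"]}

```bash
mkdir -p pics; cat > h.py <<'E'
import cv2, numpy as np
from workcell import manip
def cam(n):
    c=manip.camera(n); R=cv2.Rodrigues(np.array(c["rvec"],float))[0]; t=np.array(c["tvec"],float).ravel()
    return c["image"],np.array(c["K"],float),R,t
def ray(C,u,v):
    _,K,R,t=C; d=R.T@np.linalg.inv(K)@np.array([u,v,1.]); return -R.T@t,d/np.linalg.norm(d)
def onz(C,u,v,z):
    o,d=ray(C,u,v); return o+d*(z-o[2])/d[2]
def tri(r1,r2):
    (a,p),(b,q)=r1,r2; s=np.linalg.lstsq(np.c_[p,-q],b-a,rcond=None)[0]
    A=a+s[0]*p;B=b+s[1]*q; return (A+B)/2,np.linalg.norm(A-B)
def proj(C,X):
    _,K,R,t=C; p=K@(R@np.array(X)+t); return p[:2]/p[2]
E
python3 - <<'E'
from h import *
for n in("side","top"):
    C=cam(n); cv2.imwrite(f"pics/{n}0.png",C[0]); print(n,-C[2].T@C[3])
o=manip.get_obs(); print(o["clock"],o["position"],o["ee_rot"],o["grip_width"])
E
```

```text
side [ 0.16103998 -0.38754641  0.8582937 ]
top [0.48802753 0.06644312 1.19243024]
0.1 [ 0.20821364 -0.58894362  0.23059818] [ 9.85599161e-01  1.69097291e-01 -1.27776216e-04 -6.19216775e-04] 1.0019073477927758
```

View pics/side0.png

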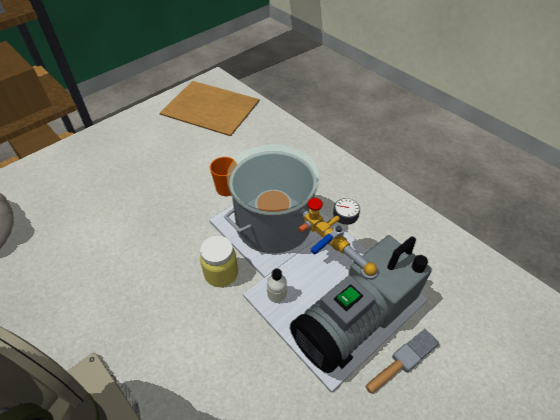

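View pics/top0.png

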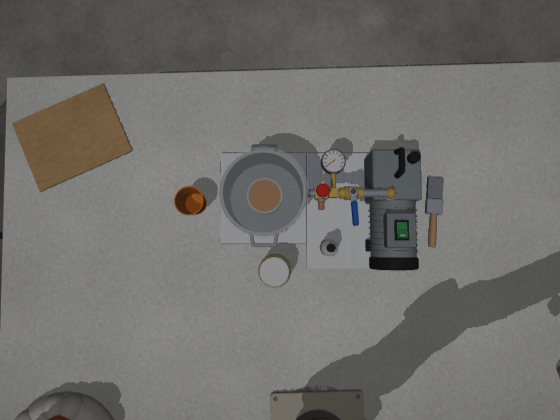

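The side view shows the red knob near (315,203), the blue lever near (322,243) and the green rocker near (348,296). In the top view they are near (322,190), (355,213) and (402,230), and the station's yaw is near 0. Next I measure them with colour masks and triangulation.

```bash
cat > m.py <<'E'
from h import *
def blob(C,col):
    hsv=cv2.cvtColor(C[0],cv2.COLOR_BGR2HSV); H,S,V=cv2.split(hsv)
    m={'red':((H<4)|(H>176))&(S>200)&(V>90),'blue':(H>105)&(H<128)&(S>150)&(V>50),'green':(H>45)&(H<80)&(S>120)&(V>50)}[col].astype(np.uint8)
    m[:140]=0; m[310:]=0; m[:,:290]=0
    n,l,s,c=cv2.connectedComponentsWithStats(m); i=1+s[1:,4].argmax()
    p=np.argwhere(l==i)[:,::-1].astype(np.float32)
    return c[i],s[i],p
E
python3 - <<'E'
from m import *
S,T=cam("side"),cam("top")
for k in('red','blue','green'):
    a,b=blob(S,k),blob(T,k); X,g=tri(ray(S,*a[0]),ray(T,*b[0]))
    print(k,a[0].round(1),a[1],b[0].round(1),b[1],X.round(4),round(g,4),cv2.minAreaRect(b[2]))
b=blob(T,'blue'); vx,vy,x,y=cv2.fitLine(b[2],2,0,.01,.01).ravel()
t=(b[2]-[x,y])@[vx,vy]
for q in(t.min(),t.max()): print('lever end',onz(T,x+q*vx,y+q*vy,.19).round(4))
for n,C in(('s',S),('t',T)): cv2.imwrite(f'pics/{n}c.png',cv2.resize(C[0][165:315,290:440],None,fx=4,fy=4,interpolation=cv2.INTER_CUBIC))
# base plate edge corners in top view at z=.012: estimate yaw from long edges
g=cv2.Canny(T[0],60,150)
L=cv2.HoughLinesP(g[140:280,210:430],1,np.pi/720,25,minLineLength=35,maxLineGap=4)
for l in L[:,0]:
    p=onz(T,l[0]+210,l[1]+140,.012);q=onz(T,l[2]+210,l[3]+140,.012);print(p[:2].round(3),q[:2].round(3),np.degrees(np.arctan2(*(q-p)[[1,0]])).round(1))
E
```

```text
red [314.6 203.5] [308 198  14  12 139] [322.5 190.2] [316 185  14  12 112] [ 0.5976 -0.0186  0.2023] 0.0022 ((322.5, 190.5), (11.0, 13.0), 90.0)
blue [321.2 243.5] [311 234  22  20 171] [354.4 212.8] [351 201   7  24 122] [ 0.5473 -0.0882  0.1832] 0.0011 ((354.4221496582031, 212.6434783935547), (23.08661460876465, 5.251072406768799), 84.80557250976562)
green [348.3 295.8] [337 287  23  19 235] [401.7 229. ] [397 222  11  16 149] [ 0.5089 -0.1941  0.1673] 0.0008 ((402.0, 229.5), (15.0, 10.0), 90.0)
lever end [ 0.5721 -0.086   0.19  ]
lever end [ 0.5216 -0.0875  0.19  ]
[0.622 0.011] [0.716 0.008] -1.9
[ 0.714 -0.062] [ 0.711 -0.166] -91.7
[0.721 0.063] [ 0.715 -0.047] -93.1
[0.42  0.013] [0.583 0.007] -1.9
[0.492 0.233] [0.487 0.059] -91.7
[0.425 0.018] [0.581 0.012] -1.9
[ 0.565 -0.273] [ 0.472 -0.27 ] 178.4
[ 0.442 -0.164] [ 0.439 -0.269] -91.7
[ 0.412 -0.152] [ 0.407 -0.251] -93.1
```

View pics/tc.png

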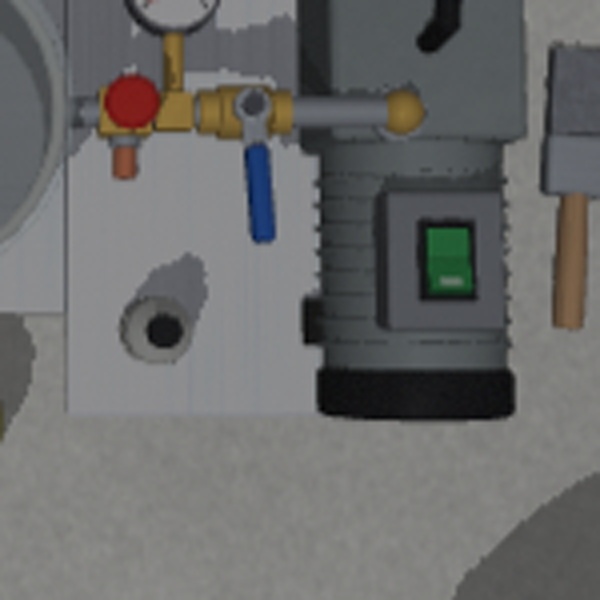

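View pics/sc.png

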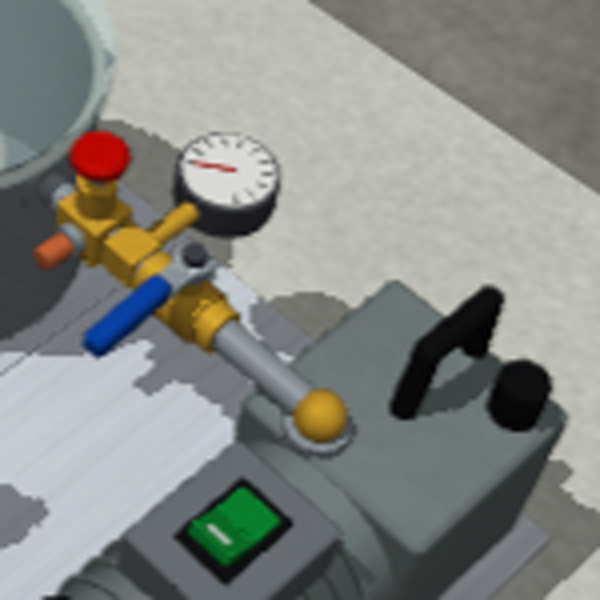

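Triangulation gives these world positions:

| Point | World position | Gap between rays | Check against the text |
|---|---|---|---|
| Knob | (598, -19), z about 202 | 2 mm | fits |
| Rocker pivot | (508, -194), z 167 | 1 mm | fits |
| Lever blob | (547, -88), z 183 | 1 mm | fits |

Station yaw is about -0.031 rad. From the knob, the station origin is (566.7, -45.7). That predicts the rocker within 2 mm and puts the lever axis at (595, -87). Next I go above the knob with the fingers shut.

>>> step_arm(moves=[[1,10,15,45,0,0,-0.1],[1,40,50,75,0,0,-0.2],[1,70,95,75,0,0,-0.3],[1,95,135,75,0,0,-0.37],[1,120,175,75,0,0,-0.37],[1,145,215,75,0,0,-0.37],[1,170,250,75,0,0,-0.37],[1,195,285,75,0,0,-0.37],[1,195,285,75,0,0,-0.37],[1,195,285,75,0,0,-0.37]], grip_force=40)

```text
clock: 1.2
position: [0.4037, -0.3037, 0.3063]
ee_rot: [1.0, -0.014, -0.0, 0.0]
ft_force: [-0.6, -0.0, -0.5]
grip_width: -0.003
grasp_force: 0.0
```

>>> step_arm(moves=[[1,27,40,0,0,0,0],[1,55,80,0,0,0,0],[1,82,120,0,0,0,0],[1,109,160,0,0,0,0],[1,136,200,0,0,0,0],[1,163,240,0,0,0,0],[1,194,285,0,0,0,0],[1,194,285,-35,0,0,0],[1,194,285,-71,0,0,0],[1,194,285,-71,0,0,0]])

```text
clock: 2.2
position: [0.595, -0.0212, 0.2302]
ee_rot: [1.0, -0.016, -0.004, 0.0]
ft_force: [-0.6, -0.7, -1.5]
grip_width: -0.002
grasp_force: 0.0
```

```bash
python3 - <<'E'
from h import *
print(manip.get_obs()["position"])
S,T=cam("side"),cam("top")
a=[cv2.resize(C[0][y:y+150,290:390],None,fx=4,fy=4,interpolation=cv2.INTER_CUBIC) for C,y in((S,130),(T,130))]
cv2.imwrite('pics/k1.png',np.hstack(a))
E
```

```text
[ 0.5950091  -0.02121074  0.23015116]
```

View pics/k1.png

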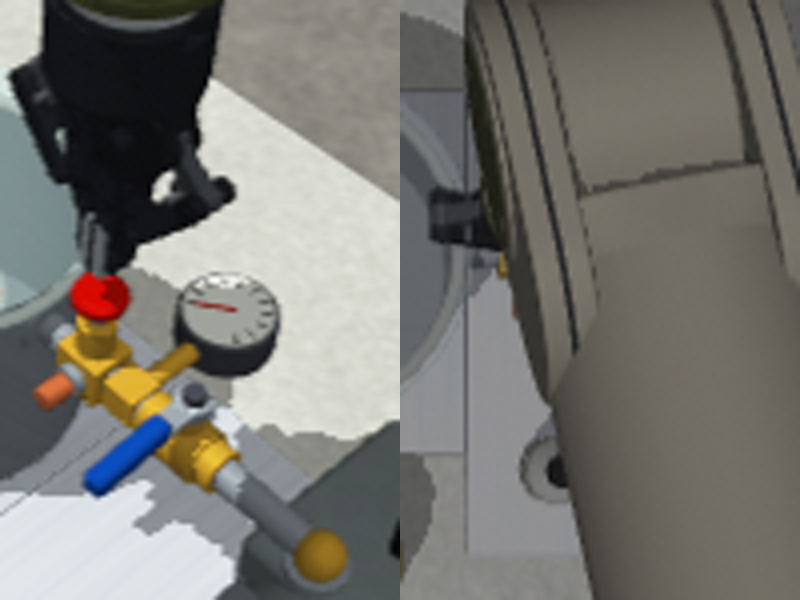

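The side view shows the shut tip right above the red knob, with the knob at about (100,297) in the crop. The arm hides the knob in the top view. I press down slowly.

>>> step_arm(moves=[[1,2,2,-10,0,0,0],[1,2,2,-18,0,0,0],[1,2,2,-21,0,0,0],[1,2,2,-24,0,0,0],[1,2,2,-27,0,0,0],[1,2,2,-29,0,0,0],[1,2,2,-31,0,0,0],[1,2,2,-32,0,0,0],[1,2,2,-32,0,0,0]])

```text
clock: 3.2
position: [0.5994, -0.0173, 0.2034]
ee_rot: [1.0, -0.015, 0.0, 0.0]
ft_force: [0.4, -0.5, 2.6]
grip_width: 0.0
grasp_force: 0.9
```

>>> step_arm(moves=[[1,0,0,-2,0,0,0],[1,0,0,-3,0,0,0],[1,0,0,-4,0,0,0],[1,0,0,-5,0,0,0],[1,0,0,-6,0,0,0],[1,0,0,-6,0,0,0],[1,0,0,-6,0,0,0]])

```text
clock: 3.9
position: [0.5995, -0.0173, 0.199]
ee_rot: [1.0, -0.015, 0.001, 0.0]
ft_force: [-6.8, -1.3, 15.0]
grip_width: 0.002
grasp_force: 7.7
```

The knob is at its stop: z 0.199 with 15 N upward. Now the rocker's "on" end, at world (493, -193.5).

>>> step_arm(moves=[[1,0,0,30,0,0,0],[1,0,0,55,0,0,0],[1,-25,-40,55,0,0,0],[1,-50,-80,55,0,0,0],[1,-75,-120,55,0,0,0],[1,-95,-155,55,0,0,0],[1,-106,-176,45,0,0,0],[1,-106,-176,20,0,0,0],[1,-106,-176,0,0,0,0],[1,-106,-176,0,0,0,0]])

```text
clock: 4.9
position: [0.4917, -0.1929, 0.1945]
ee_rot: [1.0, -0.015, -0.002, -0.001]
ft_force: [-0.1, 0.2, 0.7]
grip_width: 0.001
grasp_force: 0.0
```

```bash
python3 - <<'E'
from m import *
o=manip.get_obs(); print(o["position"])
S,T=cam("side"),cam("top")
a=blob(S,'red'); print('knob z-ish side centroid',a[0], 'before 314.6 203.5; 8mm down predicts', proj(S,[.5976,-.0186,.1943]))
a=[cv2.resize(C[0][y:y+150,x:x+100],None,fx=4,fy=4,interpolation=cv2.INTER_CUBIC) for C,x,y in((S,300,190),(T,340,150))]
cv2.imwrite('pics/r1.png',np.hstack(a))
E
```

```text
[ 0.49167437 -0.19290252  0.19450551]
knob z-ish side centroid [314.28985507 206.35507246] before 314.6 203.5; 8mm down predicts [313.80899573 206.14745373]
```

View pics/r1.png

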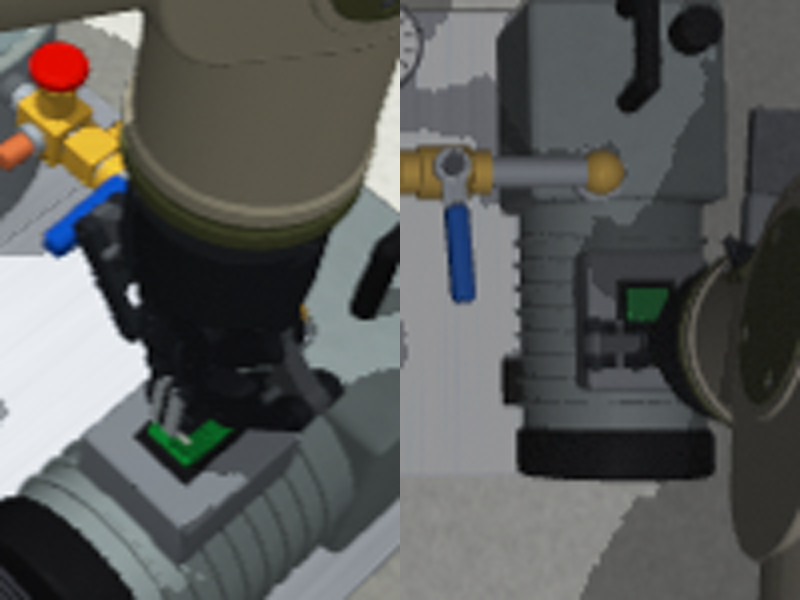

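The knob is down by about 9 mm. The tip hovers over the white-barred end of the rocker, near (185,430) in the crop. I press it.

>>> step_arm(moves=[[1,0,0,-10,0,0,0],[1,0,0,-16,0,0,0],[1,0,0,-19,0,0,0],[1,0,0,-22,0,0,0],[1,0,0,-24,0,0,0],[1,0,0,-26,0,0,0],[1,0,0,-28,0,0,0],[1,0,0,-28,0,0,0],[1,0,0,-28,0,0,0]])

```text
clock: 5.9
position: [0.4935, -0.1932, 0.1693]
ee_rot: [1.0, -0.015, 0.0, -0.0]
ft_force: [-1.1, 0.2, 0.6]
grip_width: 0.002
grasp_force: 0.0
```

>>> step_arm(moves=[[1,0,0,-1,0,0,0],[1,0,0,-2,0,0,0],[1,0,0,-3,0,0,0],[1,0,0,-3,0,0,0],[1,0,0,-3,0,0,0]])

```text
clock: 6.4
position: [0.4936, -0.1933, 0.1686]
ee_rot: [1.0, -0.015, 0.001, 0.001]
ft_force: [-8.7, 2.8, 21.4]
grip_width: -0.001
grasp_force: 10.5
```

The rocker is at its stop: z 0.1686 with 21 N. I lift off and go to the +y side of the lever.

>>> step_arm(moves=[[1,0,0,30,0,0,0],[1,0,0,65,0,0,0],[1,10,35,65,0,0,0],[1,22,75,65,0,0,0],[1,34,115,65,0,0,0],[1,42,138,65,0,0,0],[1,42,138,65,0,0,0],[1,42,138,65,0,0,0]])

```text
clock: 7.2
position: [0.5354, -0.0552, 0.2312]
ee_rot: [1.0, -0.015, -0.0, 0.0]
ft_force: [-0.2, -0.9, -1.1]
grip_width: -0.002
grasp_force: 0.0
```

```bash
python3 - <<'E'
from m import *
o=manip.get_obs(); print(o["position"])
S,T=cam("side"),cam("top")
a=[cv2.resize(C[0][y:y+150,x:x+100],None,fx=4,fy=4,interpolation=cv2.INTER_CUBIC) for C,x,y in((S,290,180),(T,320,150))]
cv2.imwrite('pics/l1.png',np.hstack(a))
E
```

```text
[ 0.53539207 -0.0551739   0.23120418]
```

View pics/l1.png

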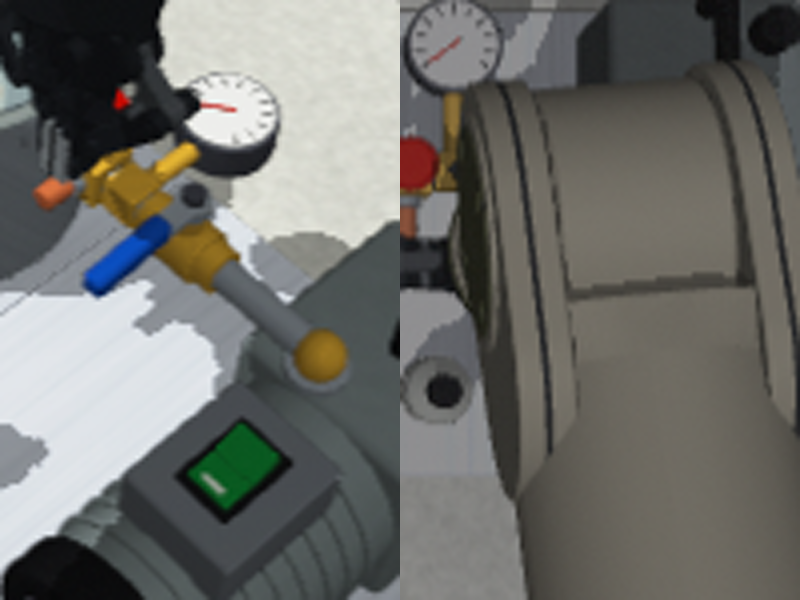

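The rocker is over: its bar end now lies level near (213,485) in the crop. The tip is on the free side of the lever. I descend and work out the arc.

>>> step_arm(moves=[[1,0,0,-25,0,0,0],[1,0,0,-45,0,0,0],[1,0,0,-57,0,0,0],[1,0,0,-57,0,0,0],[1,0,0,-57,0,0,0]])

```text
clock: 7.8
position: [0.5356, -0.0558, 0.1749]
ee_rot: [1.0, -0.015, 0.0, 0.0]
ft_force: [0.8, 0.5, 0.4]
grip_width: -0.002
grasp_force: 0.0
```

```bash
python3 - <<'E'
from h import *
p0=manip.get_obs()["position"]*1e3; print(p0)
yw=-.031;Rz=np.array([[np.cos(yw),-np.sin(yw)],[np.sin(yw),np.cos(yw)]])
for th in np.r_[.065,.2:1.6:.1,1.571]:
    c,s=np.cos(th),np.sin(th); d=np.array([-c,-s]);n=np.array([s,-c])
    w=np.array([566.7,-45.7])+Rz@(np.array([30,-40])+57*d-n*(6.5+14.5*c+11*s)); print(round(th,2),(w-p0[:2]).round(0))
E
```

```text
[535.5519358  -55.79497466 174.94213146]
0.06 [  2. -11.]
0.2 [ -0. -18.]
0.3 [ -1. -23.]
0.4 [ -2. -29.]
0.5 [ -2. -35.]
0.6 [ -1. -41.]
0.7 [ -0. -47.]
0.8 [  2. -53.]
0.9 [  5. -59.]
1.0 [  8. -64.]
1.1 [ 12. -70.]
1.2 [ 17. -75.]
1.3 [ 23. -79.]
1.4 [ 29. -83.]
1.5 [ 36. -86.]
1.57 [ 41. -87.]
```

>>> step_arm(moves=[[1,1,-8,0,0,0,0],[1,0,-14,0,0,0,0],[1,0,-20,0,0,0,0],[1,-1,-26,0,0,0,0],[1,-2,-32,0,0,0,0],[1,-2,-38,0,0,0,0],[1,-1,-44,0,0,0,0],[1,1,-50,0,0,0,0],[1,3,-56,0,0,0,0],[1,3,-56,0,0,0,0]])

```text
clock: 8.8
position: [0.5384, -0.1127, 0.1741]
ee_rot: [1.0, -0.016, -0.0, 0.0]
ft_force: [0.6, -0.3, -0.5]
grip_width: -0.001
grasp_force: 0.0
```

>>> step_arm(moves=[[1,3,-6,0,0,0,0],[1,7,-12,0,0,0,0],[1,12,-17,0,0,0,0],[1,17,-22,0,0,0,0],[1,23,-26,0,0,0,0],[1,29,-29,0,0,0,0],[1,34,-31,0,0,0,0],[1,38,-31,0,0,0,0],[1,40,-31,0,0,0,0],[1,40,-31,0,0,0,0]])

```text
clock: 9.8
position: [0.577, -0.1432, 0.1741]
ee_rot: [1.0, -0.016, -0.002, 0.001]
ft_force: [-9.2, -1.8, 2.9]
grip_width: -0.002
grasp_force: 4.7
```

```bash
python3 - <<'E'
from m import *
o=manip.get_obs(); print(o["position"])
S,T=cam("side"),cam("top")
a=[cv2.resize(C[0][y:y+150,x:x+100],None,fx=4,fy=4,interpolation=cv2.INTER_CUBIC) for C,x,y in((S,290,180),(T,320,150))]
cv2.imwrite('pics/l2.png',np.hstack(a))
E
```

```text
[ 0.57701232 -0.14322637  0.17408905]
```

View pics/l2.png

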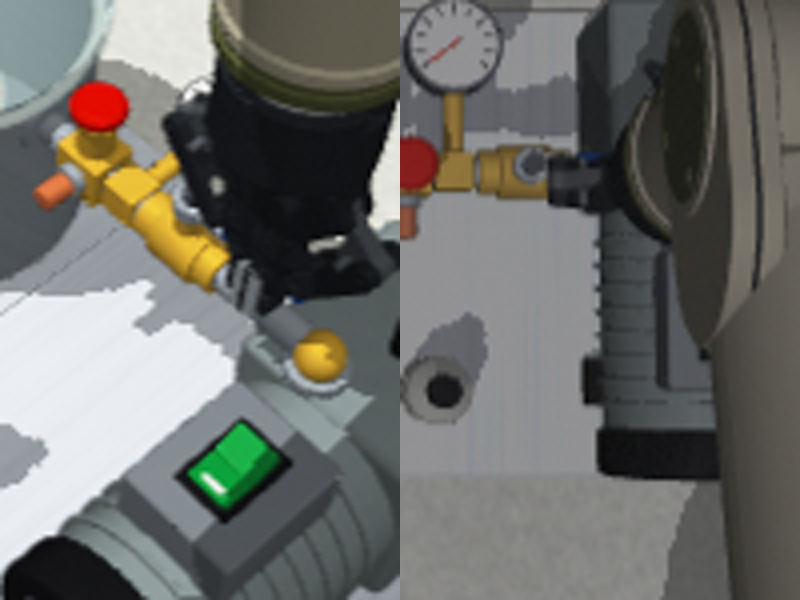

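The lever now lies behind the fingers along the pipe, with a reaction of 9 N. I push a little more to confirm the stop, then back off, rise and look.

>>> step_arm(moves=[[1,1,0,0,0,0,0],[1,2,0,0,0,0,0],[1,3,0,0,0,0,0],[1,3,0,0,0,0,0]])

```text
clock: 10.3
position: [0.5774, -0.1433, 0.1739]
ee_rot: [1.0, -0.016, -0.005, 0.001]
ft_force: [-23.3, 1.1, 12.0]
grip_width: -0.0
grasp_force: 11.9
```

>>> step_arm(moves=[[1,-8,0,0,0,0,0],[1,-18,0,0,0,0,0],[1,-18,0,30,0,0,0],[1,-18,0,75,0,0,0],[1,-48,-35,110,0,0,0],[1,-78,-70,120,0,0,0],[1,-103,-110,120,0,0,0],[1,-128,-150,120,0,0,0],[1,-150,-190,120,0,0,0],[1,-150,-190,120,0,0,0]])

```text
clock: 11.3
position: [0.4269, -0.3388, 0.2944]
ee_rot: [1.0, -0.02, -0.0, 0.002]
ft_force: [0.8, -0.7, -1.1]
grip_width: -0.001
grasp_force: 0.0
```

```bash
python3 - <<'E'
from m import *
o=manip.get_obs(); print(o["position"],o["ft_force"])
S,T=cam("side"),cam("top")
b=blob(T,'blue'); print(b[0],b[1]); vx,vy,x,y=cv2.fitLine(b[2],2,0,.01,.01).ravel()
t=(b[2]-[x,y])@[vx,vy]
e=[onz(T,x+q*vx,y+q*vy,.19) for q in(t.min(),t.max())]; d=e[1]-e[0]
print(np.array(e).round(4),'dir deg',np.degrees(np.arctan2(d[1],d[0])),'expect -91.8')
c=onz(T,*b[0],.187)-[.5954,-.0866,.187]; print('from axis',np.degrees(np.arctan2(c[1],c[0])))
print('red',blob(S,'red')[0])
a=[cv2.resize(C[0][y:y+150,x:x+100],None,fx=4,fy=4,interpolation=cv2.INTER_CUBIC) for C,x,y in((S,290,180),(T,320,150))]
cv2.imwrite('pics/f.png',np.hstack(a))
E
```

```text
[ 0.42691097 -0.33882282  0.29442273] [ 0.811356   -0.66459509 -1.101255  ]
[374.86153846 190.67692308] [364 188  24   6 130]
[[ 0.5947 -0.1098  0.19  ]
 [ 0.5925 -0.1603  0.19  ]] dir deg -92.56051036250155 expect -91.8
from axis -91.69658778145494Traceback (most recent call last):
  File "<stdin>", line 9, in <module>
  File "m.py", line 6, in blob
    n,l,s,c=cv2.connectedComponentsWithStats(m); i=1+s[1:,4].argmax()
                                                     ~~~~~~~~~~~~~~^^
ValueError: attempt to get argmax of an empty sequence
```

The lever measures within 1° of its open stop. The arm blocks the side view of the knob, but I saw the knob and rocker at their stops earlier and nothing has touched them since. The arm is clear, so I hand in.

```bash
python3 -c "
from workcell import manip
print(manip.hand_in())"
```

```text
the job is handed in; nothing more can be done
None
```

Job handed in: the vent knob was pushed in, then the rocker pressed on, then the lever turned to its open stop. The arm ended clear and I saw no bystander moved, though I did not re-measure them; no verdict was returned.

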